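# Reset the pressure screw of a drilling jig and lock it

## Robot

A 6-joint arm with a two-finger parallel gripper is mounted at the origin on the work surface. World frame = base frame: x ahead of the robot, y to its left, z up, the work surface at z = 0. Lengths are in m, angles in rad, forces in N, time in s.
With the tool pointing down it reaches from about 0.375 to 0.75 m from the base axis. Payload 9 kg.
Tool frame: the origin (TCP) lies between the finger pads; the fingertips stand 22 mm ahead of it and the grasp point (between the pads) lies 3 mm ahead of it (robot.tcp_to_tips is the distance from the TCP to the fingertips, in m); z points along the fingers, y is the line along which they close (so a half turn about z gives the same grasp; the last joint's range is limited). The gripper opens to 85 mm and grips with 20 to 120 N. Pads are 22 mm wide; open, the fingers measure 114 mm over their backs; the gripper's body (76 mm by 85 mm) begins 54 mm behind the grasp point. The pads swing forward as they close: fully open they stand 13 mm farther back than shut.
Start: joints at [1.093, 0.104, 0.097, 1.564, 0, 1.353], TCP at [0.154, 0.58, 0.232] pointing down, gripper open.
Joint ranges: [-2.99, 2.99], [-0.84, 1.86], [-1.1, 1.16], [-1.84, 2.11], [-1.51, 1.56], [-3.14, 3.14]. Speed limits (rad/s): [2.22, 2.22, 2.57, 3.14, 3.14, 3.14].

## Interface

Orientations are given as a unit quaternion [w, x, y, z].
In Python, from station import robot gives the robot as it stands.
- The arm moves only by the shell command python3 -m jog 'ROWS' [FORCE]. ROWS is a JSON object of lists of equal length, an entry for each row: "delta_rot": the turn, a rotation vector about the world's x, y, z in rad, a list of three; "delta_pos": the shift along the world's x, y, z in cm, a list of three; "gripper": the finger opening in cm, from 0 to 8.54. A call has 1 to 5 rows; each row shifts and turns the commanded pose from where the row before left it; what a row does not reach is not made up. A row lasts 1/10 s, in which the tool goes at most 50 mm and 8.59 degrees, less where a joint would pass 70% of its speed; a pose out of reach is approached as far as the arm can. A call is refused whole if a number of a shift passes 5 or a number of a turn 0.15, either way. A call with a gripper value outside its range is refused whole. The fingers move at their own pace and stop on an object; FORCE is the grip in N (left out, the last holds). Time passes only in rows, so rows that do not move let the fingers close. It gives the time, the measured TCP pose, the force, the opening and the grip force at its end, in the units of the state.
- robot.read_state(): the state, without advancing time (a new reading comes with each control period).
- robot.get_image(name): name is "scene" or "top"; returns the picture (384x512x3 uint8, red, green, blue); there is no depth.
- robot.camera_params(name): a dict with "fx", "fy", "cx", "cy" (pixels), "distortion" ([k1, k2, p1, p2, k3] as OpenCV has them; the pictures are not rectified), "origin" and "attitude" of the camera in the world. Camera axes: x right, y up, looking along -z (the intrinsics and any distortion apply to the point x, -y, -z); pixel columns grow to the right and rows downward; lengths in m; the calibration is good to about 2 mm. A picture is of the moment at which its call begins. camera_params takes no time and is no camera call.
- robot.close_job(): hands the job in; it is judged then, once.
The state is a dict: "clock": time; "qpos": joint angles; "qd": joint speeds; "joint_torque": joint torques, N m; "tcp_pos": TCP position; "orientation": TCP orientation; "contact_force": force on the tool from outside, world axes, zero at the start; "ft_torque": the same for the moment, N m; "gripper_width": opening from 0.0 (shut) to 1.0 (fully open); "grip_force": force on a finger pad.
Only numpy, scipy, OpenCV 4.12 (cv2) and the standard library are available. Lean on these libraries where they do the work, as an engineer would, in place of code of your own. Each camera call takes 0.05 s, during which the arm holds its last target. There are 200 camera calls.

## Task

The steel block to be drilled is loose in the blue drilling jig. Slacken the brass lock nut by swinging its red-knobbed lever well back anticlockwise (seen from above), then turn the T-handle clockwise by feel until the screw's foot presses the block snugly, about 100 N, without overloading the jig. Then swing the lever clockwise fully home again, so that the nut locks the screw with the block still held; leave the tape roll, the spray can and the screwdriver where they are.

Things in the scene. Friction and masses are not known exactly. Their poses are not given: they have to be found in the camera images.
- jig: blue C-shaped drilling jig, fixed to the bench: base plate 200 x 130 x 14 mm, a column on its +x side, an arm (50 mm wide, top 109 mm high) reaching from the column over the block. Origin: on the bench, exactly below the vertical screw axis; z up. It stands anywhere in a 100 x 160 mm field and is turned up to 0.5 rad
- nut (a joint): angle of the brass lock nut about the vertical screw axis, rad: 0 = fully tight (hard stop), grows anticlockwise seen from above as it is loosened, to 1.5 (stop). It starts tight. It locks the screw by friction below about 0.2 and lets it go above. Turning it takes about 0.35 N m (4 N at the knob), some 0.15 N m more over the last 0.2 rad to tight; it stays where it is left
- post (a point): centre of the top of the red upright knob on the end of the nut's lever: a round post 13 mm in diameter, 36 mm tall, its top 151 mm above the bench. It stands 85 mm from the screw axis; the brass lever rod (10 mm thick, upper side 124 mm above the bench) runs from it to the nut. With the nut tight the lever points 140 degrees anticlockwise from the jig's +x direction
- screw (a joint): screw angle, rad, growing clockwise from above; sinks 2 mm per rad. Starts at 0.05 to 0.3; the foot meets the block anywhere from 0.65 to 2.15. Turning takes 0.15 N m (nut slack, foot clear); each 50 N of foot pressure adds about 0.25 N m and 0.23 rad (read standing still, up to 0.2 N m less). Snug is 100 N: under 60 loose, over 140 too hard, 200 bends the jig. Eases by a fifth when let go
- handle (a point): centre of the screw's steel T-handle bar, on the screw axis, about 165 mm above the bench: bar 80 mm long, 10 mm wide, 20 mm high, black 14 mm balls at its ends, on a 10 mm shaft. Its x axis runs along the bar, which points 0.9 rad minus the screw angle anticlockwise from the jig's +x direction
- spindle: the steel screw spindle itself with its T-handle and its round foot (22 mm across), turning and sinking with the screw. Its origin is a point on the screw axis inside the jig's arm, about 98 mm above the bench
- block: loose rough steel block 70 x 56 mm, 1.35 kg, lying flat on the orange pad of the jig's base, under the screw's foot with a small gap. Its thickness differs from piece to piece, 44.5 to 47.5 mm, which its pose does not show. It is not to be handled. Origin: centre of its underside, 22 mm above the bench
- tape: roll of cream masking tape lying flat, 100 mm across, 24 mm high, bystander; origin: centre of its underside
- can: upright white spray can, 64 mm in diameter, 170 mm tall, bystander; origin: centre of its underside
- driver: screwdriver with red handle lying on the bench, 200 mm long along its x axis, bystander; origin near its middle
Things that resemble listed ones, but are neither listed nor needed, are in the scene too. Several things have the shape of the jig; the one meant has the colours described above.

How it is judged:
On the way, in this order (a step that is already met when the one before it is completed fails the run):
1. the lock nut is slackened (lever swung back more than 0.5 rad) (value of joint nut above 0.5 rad), for 0.2 s.
2. with the nut slack, the screw's foot presses the block with 60 to 200 N (value of joint nut above 0.5 rad and contact force between spindle and block between 60 and 200 N), for 0.3 s.
At the end, for the whole second after the job is handed in: the lock nut is home again (within 0.1 rad of its tight stop) and the screw's foot still presses the block, at rest, with 60 to 140 N (value of joint nut below 0.1 rad and contact force between spindle and block between 60 and 140 N and linear speed of block below 0.01 m/s); the robot touches nothing.
It fails at once if the jig is overloaded: the foot presses the block with more than 200 N (contact force between spindle and block above 200 N).
It fails at once if the block is knocked or dragged more than 15 mm (distance of block from where it was at the start of the episode above 0.015 m).
It fails at once if the tape roll is moved more than 20 mm (distance of tape from where it was at the start of the episode above 0.02 m).
It fails at once if the spray can is moved more than 20 mm (distance of can from where it was at the start of the episode above 0.02 m).
It fails at once if the screwdriver is moved more than 20 mm (distance of driver from where it was at the start of the episode above 0.02 m).
It also fails if it takes over 72 s, if anything falls off the work surface, if the arm or the gripper's body presses on something with over 40 N, if the wrist force passes 120 N, or if a joint passes its speed limit or range.

## Working session

There is one attempt and no reset: what is moved stays moved. The work goes in short steps, Python scripts to look and compute and a shell command to move; the robot and the scene stay as the last step left them, time stands still between calls to the robot, and variables do not carry over. Pictures are saved under pics/ and viewed, at most 10 in all, crops included, and the job is handed in when it is done.

```bash
ls; mkdir -p pics
python3 - <<'E'
from station import robot
import cv2
for n in ("scene","top"):
    im=robot.get_image(n); cv2.imwrite(f"pics/{n}0.png",im[:,:,::-1]); print(n,robot.camera_params(n))
s=robot.read_state(); print(s)
E
```

```text
pics
scene {'fx': 408.09930779625586, 'fy': 408.09930779625586, 'cx': 258.24934238834555, 'cy': 187.64257313660863, 'distortion': array([-0.09926472,  0.        ,  0.        ,  0.        ,  0.        ]), 'origin': array([ 1.09356821, -0.65274726,  0.99068888]), 'attitude': array([0.86537484, 0.36794072, 0.14154179, 0.30937347])}
top {'fx': 371.9336308029079, 'fy': 371.9336308029079, 'cx': 253.76016754411282, 'cy': 182.7230425646818, 'distortion': array([-0.02597404,  0.        ,  0.        ,  0.        ,  0.        ]), 'origin': array([0.26325418, 0.02167982, 1.26398431]), 'attitude': array([ 0.74616324,  0.07422973, -0.06809182, -0.65809868])}
{'clock': 0.1, 'qpos': array([1.09331477e+00, 1.04634323e-01, 9.65360277e-02, 1.56389037e+00,
       1.31327169e-05, 1.35313254e+00]), 'qd': array([-0.00023827, -0.00132414,  0.00022002, -0.0007434 , -0.00161509,
        0.00055758]), 'joint_torque': array([ 7.78511341e-03, -5.58211219e+01,  5.04716384e+01,  1.32233507e-02,
       -2.60652414e-04, -1.30941359e-06]), 'tcp_pos': array([0.15396896, 0.57960144, 0.2312971 ]), 'orientation': array([-2.09238539e-04,  1.29543780e-01,  9.91573524e-01, -5.58282167e-04]), 'contact_force': array([-0.3719781 , -1.18519681, -0.58902118]), 'ft_torque': array([0.03127673, 0.02696092, 0.00060339]), 'grip_force': 0.0, 'gripper_width': 0.9996695279570753}
```

View pics/scene0.png

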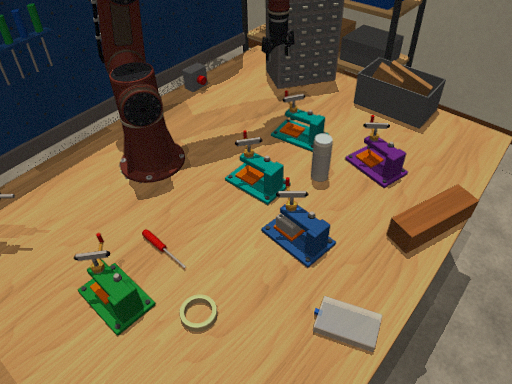

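View pics/top0.png

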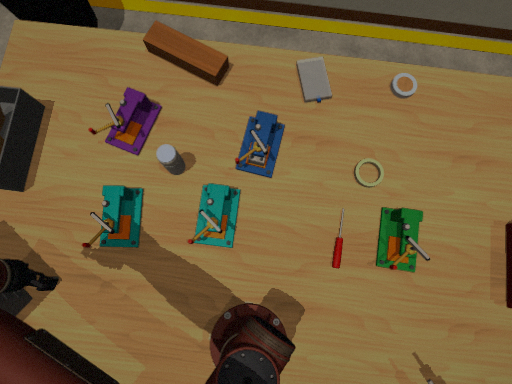

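The candidates are blue (scene 299,230; top 260,145), teal (258,175 and 298,128), purple (377,158) and green (115,292). Only the blue one has the right colour and holds a steel block. I'll confirm that in one enlarged crop.

```bash
cat > h.py <<'E'
import numpy as np, cv2
from station import robot
from scipy.spatial.transform import Rotation as R
def cam(n):
    p=robot.camera_params(n); K=np.array([[p['fx'],0,p['cx']],[0,p['fy'],p['cy']],[0,0,1]])
    M=R.from_quat(p['attitude'],scalar_first=True).as_matrix()@np.diag([1,-1,-1]); return K,p['distortion'],p['origin'],M
def ray(n,uv):
    K,d,o,M=cam(n); x=cv2.undistortPoints(np.array([[uv]],float),K,d)[0,0]; return o,M@np.array([x[0],x[1],1])
def onz(n,uv,z):
    o,v=ray(n,uv); return o+v*(z-o[2])/v[2]
def proj(n,P):
    K,d,o,M=cam(n); P=np.atleast_2d(P).astype(float); return cv2.projectPoints((P-o)@M,np.zeros(3),np.zeros(3),K,d)[0][:,0]
def tri(a,b):
    (o1,v1),(o2,v2)=ray('scene',a),ray('top',b); v1/=np.linalg.norm(v1); v2/=np.linalg.norm(v2)
    t=np.linalg.lstsq(np.c_[v1,-v2],o2-o1,rcond=None)[0]; p,q=o1+t[0]*v1,o2+t[1]*v2
    return (p+q)/2,np.linalg.norm(p-q)
E
python3 - <<'E'
from h import *
a=cv2.imread('pics/scene0.png')[175:265,255:345]; b=cv2.imread('pics/top0.png')[105:185,225:295]
a=cv2.resize(a,(400,400),interpolation=2); b=cv2.resize(b,(350,400),interpolation=2)
cv2.imwrite('pics/crop0.png',np.hstack([a,b]))
print(onz('top',(260,145),0.1))
im=cv2.imread('pics/top0.png'); h=cv2.cvtColor(im,cv2.COLOR_BGR2HSV)
m=cv2.inRange(h,(105,120,40),(122,255,255)); m[:, :225]=0; m[:,295:]=0; m[:100]=0;m[190:]=0
c=max(cv2.findContours(m,0,1)[0],key=cv2.contourArea); print(cv2.boxPoints(cv2.minAreaRect(c)))
for q in cv2.boxPoints(cv2.minAreaRect(c)): print(onz('top',q,.014))
E
```

```text
[0.62728058 0.04225792 0.1       ]
[[235.70265  168.13983 ]
 [251.18585  108.787605]
 [286.154    117.90973 ]
 [270.67078  177.26196 ]]
[0.5608002  0.11702549 0.014     ]
[0.78443212 0.09145275 0.014     ]
[ 0.76583753 -0.03646518  0.014     ]
[ 0.54388565 -0.00668305  0.014     ]
```

View pics/crop0.png

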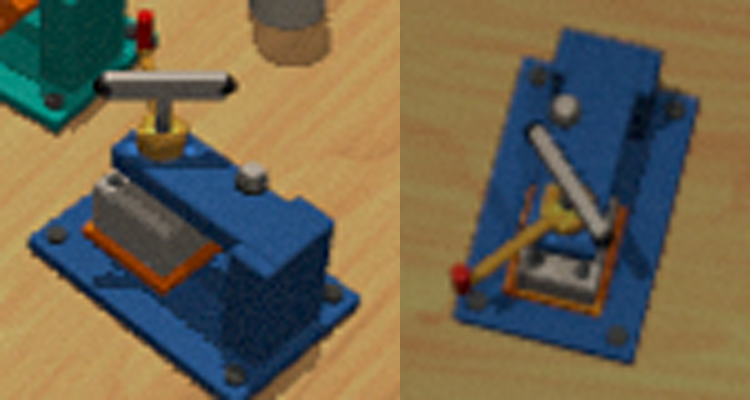

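The crop confirms it: blue jig, steel block, brass nut. The red knob is at scene (287.6,178.5) and top (237,159). The T-bar ends are at scene (278,194) and (307,194), top (252,131) and (266,152).

Run:
```python
from h import *
# sub-pixel red knob in top
for n,(x0,x1,y0,y1) in dict(top=(228,246,150,168),scene=(282,294,174,188)).items():
    im=cv2.imread(f'pics/{n}0.png'); h=cv2.cvtColor(im,cv2.COLOR_BGR2HSV)
    m=cv2.inRange(h,(0,170,60),(8,255,255))|cv2.inRange(h,(172,170,60),(180,255,255))
    ys,xs=np.nonzero(m[y0:y1,x0:x1]); print(n,xs.mean()+x0,ys.mean()+y0,ys.min()+y0,ys.max()+y0,len(xs))
    c=(xs.mean()+x0,ys.mean()+y0); print(onz(n,c,.135))
print('knob',tri((287.6,178.5),(237.2,159.4)))
# ends: same bar: find pairing
A=[(278,194.1),(307.2,194.4)];B=[(251.8,131),(265.6,152.2)]
for a in A:
  for b in B: print(a,b,tri(a,b))
for b in B: print('top165',onz('top',b,.165))
for a in A: print('sc165',onz('scene',a,.165))
```

```text
top 236.75 159.58333333333334 158 161 12
[0.5597924  0.10824675 0.135     ]
scene 287.13793103448273 181.0344827586207 177 185 29
[0.55746434 0.10785683 0.135     ]
knob (array([0.55830212, 0.10682824, 0.14642075]), np.float64(0.0020863055322757965))
(278, 194.1) (251.8, 131) (array([0.61668908, 0.04218173, 0.18222261]), np.float64(0.07525939015713733))
(278, 194.1) (265.6, 152.2) (array([0.58732247, 0.02165153, 0.16261104]), np.float64(0.0010509220681738205))
(307.2, 194.4) (251.8, 131) (array([0.65196353, 0.0736362 , 0.16061211]), np.float64(0.004393140074504169))
(307.2, 194.4) (265.6, 152.2) (array([0.62271076, 0.04909955, 0.15048397]), np.float64(0.08317078973570563))
top165 [0.64876661 0.07186864 0.165     ]
top165 [0.58624544 0.02126941 0.165     ]
sc165 [0.58906539 0.02017018 0.165     ]
sc165 [0.65543794 0.07183565 0.165     ]
```

```bash
J="python3 -m jog"
$J '{"delta_pos":[[0,0,2],[2.7,-3.15,1],[2.7,-3.15,0],[2.7,-3.15,0],[2.7,-3.15,0]],"delta_rot":[[0,0,0],[0,0,0],[0,0,0],[0,0,0],[0,0,0]],"gripper":[3.2,3.2,3.2,3.2,3.2]}' 40
$J '{"delta_pos":[[2.7,-3.15,0],[2.7,-3.15,0],[2.7,-3.15,0],[2.7,-3.15,0],[2.7,-3.15,0]],"delta_rot":[[0,0,0],[0,0,0],[0,0,0],[0,0,0],[0,0,0]],"gripper":[3.2,3.2,3.2,3.2,3.2]}'
$J '{"delta_pos":[[2.7,-3.15,0],[2.7,-3.15,0],[2.7,-3.15,0],[2.7,-3.15,0],[2.7,-3.15,0]],"delta_rot":[[0,0,0],[0,0,0],[0,0,0],[0,0,0],[0,0,0]],"gripper":[3.2,3.2,3.2,3.2,3.2]}'
$J '{"delta_pos":[[2.7,-3.15,0],[0,0,-2],[0,0,-2],[0,0,0]],"delta_rot":[[0,0,0],[0,0,0],[0,0,0],[0,0,0]],"gripper":[3.2,3.2,3.2,3.2]}'
python3 -c "
from station import robot
print(robot.tcp_to_tips, robot.read_state())"
```

```text
clock: 0.6
tcp_pos: [0.2627, 0.4526, 0.2617]
orientation: [-0.0, 0.129, 0.992, -0.0]
contact_force: [0.7, 0.8, 0.0]
gripper_width: 0.375
grip_force: 0.0
clock: 1.1
tcp_pos: [0.3979, 0.2949, 0.2618]
orientation: [-0.0, 0.13, 0.992, 0.0]
contact_force: [1.0, 1.4, -0.2]
gripper_width: 0.376
grip_force: 0.0
clock: 1.6
tcp_pos: [0.5329, 0.1374, 0.2617]
orientation: [-0.0, 0.13, 0.992, 0.0]
contact_force: [0.7, 0.9, 0.4]
gripper_width: 0.376
grip_force: 0.0
clock: 2.0
tcp_pos: [0.5577, 0.1071, 0.2187]
orientation: [-0.003, 0.13, 0.992, -0.0]
contact_force: [0.6, -0.0, -0.9]
gripper_width: 0.377
grip_force: 0.0
0.022 {'clock': 2.0, 'qpos': array([-4.06115957e-02,  1.03470061e-02, -2.38823712e-02,  1.54174864e+00,
        1.09094779e-04,  2.19903255e-01]), 'qd': array([ 0.01030553, -0.0212789 ,  0.05346495,  0.04048304,  0.00209492,
       -0.00037199]), 'joint_torque': array([-5.16734887e-01, -5.21012127e+01,  5.12211764e+01, -8.71534143e-01,
       -1.09544760e-02, -4.72882617e-03]), 'tcp_pos': array([0.55774025, 0.10707681, 0.21872169]), 'orientation': array([-2.58531988e-03,  1.29889095e-01,  9.91525142e-01, -1.77618869e-04]), 'contact_force': array([ 0.58573572, -0.01589226, -0.89735844]), 'ft_torque': array([-0.00761148,  0.04105151, -0.01892698]), 'grip_force': 0.0, 'gripper_width': 0.37680000394473884}
```

Run:
```python
from h import *
o=[]
for n,(x,y) in dict(scene=(255,135),top=(205,110)).items():
    im=robot.get_image(n)[:,:,::-1]; o.append(cv2.resize(im[y:y+90,x:x+80].copy(),(400,450),interpolation=2))
    p=robot.read_state()['tcp_pos']; print(n,proj(n,[p-[0,0,.022],[.5585,.107,.151]]))
cv2.imwrite('pics/c1.png',np.hstack(o))
```

```text
scene [[287.88317498 165.53679235]
 [287.40439691 177.48245229]]
top [[236.05882087 154.22141721]
 [236.88216301 158.68208451]]
```

View pics/c1.png

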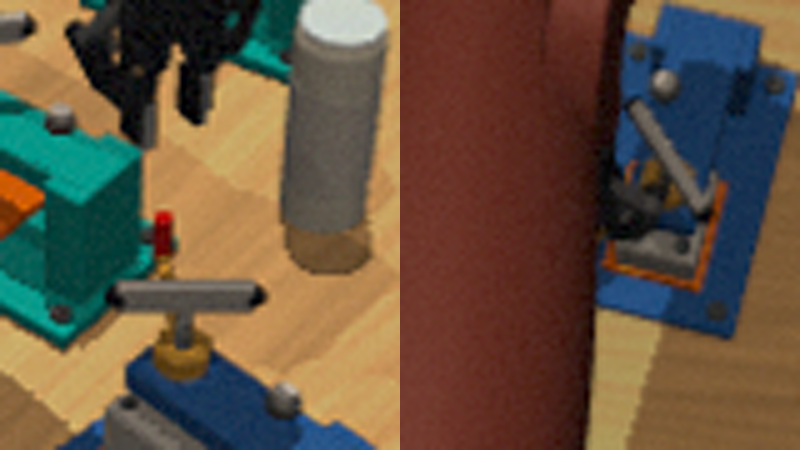

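The fingers straddle the knob, with the gap at scene (288,161) above the knob at (288,178). I'll descend.

```bash
J="python3 -m jog"
$J '{"delta_pos":[[0,0,-2.5],[0,0,-2],[0,0,-1],[0,0,-1],[0,0,0]],"delta_rot":[[0,0,0],[0,0,0],[0,0,0],[0,0,0],[0,0,0]],"gripper":[3.2,3.2,3.2,3.2,3.2]}'
python3 - <<'E'
import numpy as np
c=np.array([.6195,.047]); k0=np.array([.5585,.107])-c; r=np.hypot(*k0); a=np.arctan2(k0[1],k0[0]); print(r,a)
pr=None
for i in range(0,12):
    q=c+.085*np.array([np.cos(a+.1*i),np.sin(a+.1*i)]); print(i,q.round(4), None if pr is None else ((q-pr)*100).round(2)); pr=q
E
```

```text
clock: 2.6
tcp_pos: [0.5588, 0.1076, 0.1566]
orientation: [-0.0, 0.129, 0.992, 0.0]
contact_force: [-0.5, -0.4, -0.8]
gripper_width: 0.375
grip_force: 0.0
0.08556284240252895 2.364458764851997
0 [0.5589 0.1066] None
1 [0.5533 0.1003] [-0.56 -0.63]
2 [0.5483 0.0934] [-0.5  -0.69]
3 [0.544 0.086] [-0.43 -0.73]
4 [0.5405 0.0783] [-0.35 -0.77]
5 [0.5377 0.0703] [-0.27 -0.8 ]
6 [0.5358 0.062 ] [-0.19 -0.83]
7 [0.5348 0.0535] [-0.11 -0.84]
8 [0.5345 0.0451] [-0.02 -0.85]
9 [0.5351 0.0366] [ 0.06 -0.85]
10 [0.5366 0.0282] [ 0.15 -0.84]
11 [0.5389 0.02  ] [ 0.23 -0.82]
```

```bash
J="python3 -m jog"
Z='"delta_rot":[[0,0,0],[0,0,0],[0,0,0],[0,0,0]],"gripper":[3.2,3.2,3.2,3.2]'
$J '{"delta_pos":[[-0.5,-0.6,0],[-0.5,-0.7,0],[-0.45,-0.75,0],[-0.35,-0.75,0]],"delta_rot":[[0,0,0],[0,0,0],[0,0,0],[0,0,0]],"gripper":[3.2,3.2,3.2,3.2]}'
$J '{"delta_pos":[[-0.25,-0.8,0],[-0.2,-0.85,0],[-0.1,-0.85,0],[0,-0.85,0]],"delta_rot":[[0,0,0],[0,0,0],[0,0,0],[0,0,0]],"gripper":[3.2,3.2,3.2,3.2]}'
$J '{"delta_pos":[[0.1,-0.85,0],[0.15,-0.85,0],[0.2,-0.8,0],[0,0,0]],"delta_rot":[[0,0,0],[0,0,0],[0,0,0],[0,0,0]],"gripper":[3.2,3.2,3.2,3.2]}'
```

```text
clock: 3.0
tcp_pos: [0.5409, 0.0786, 0.1576]
orientation: [0.0, 0.13, 0.992, 0.0]
contact_force: [-0.0, 0.9, 0.3]
gripper_width: 0.376
grip_force: 0.0
clock: 3.4
tcp_pos: [0.5356, 0.0451, 0.157]
orientation: [0.0, 0.13, 0.992, 0.0]
contact_force: [0.2, 0.7, 0.8]
gripper_width: 0.375
grip_force: 0.0
clock: 3.8
tcp_pos: [0.5404, 0.0198, 0.1569]
orientation: [0.0, 0.13, 0.992, -0.0]
contact_force: [-0.2, -0.7, -0.1]
gripper_width: 0.373
grip_force: 0.0
```

Almost no force was felt, so I'll check where the knob is.

Run:
```python
from h import *
im=robot.get_image('scene')[:,:,::-1]; cv2.imwrite('pics/c2.png',cv2.resize(im[135:225,240:350].copy(),(733,600),interpolation=2))
p=robot.read_state()['tcp_pos']; print(proj('scene',[p-[0,0,.022],[.5585,.107,.151]]))
```

```text
[[264.98957541 194.07088899]
 [287.40439691 177.48245229]]
```

View pics/c2.png

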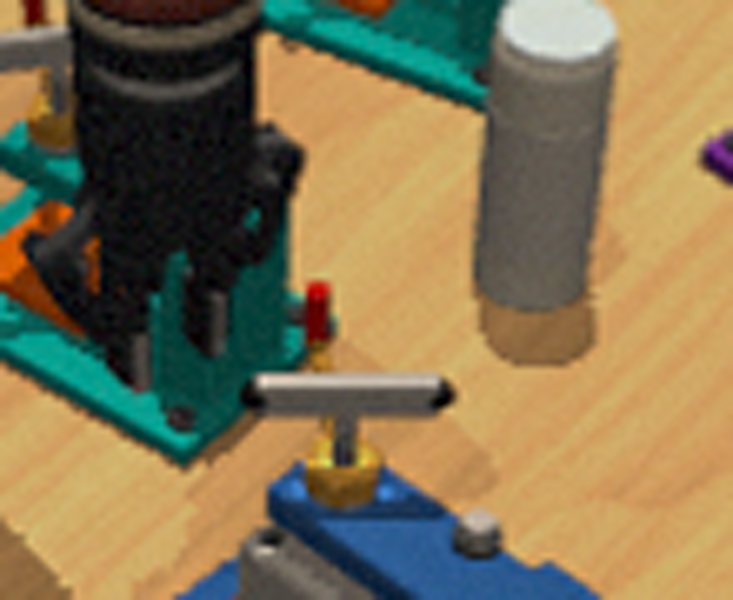

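The fingers passed just over the knob, which is still at (288,178). With the fingers part-open, the tips stand about 12 mm higher than I assumed. I'll go back over the knob and come down lower.

```bash
J="python3 -m jog"
$J '{"delta_pos":[[0,0,3],[0.6,3,0],[0.6,3,0],[0.6,2.7,0],[0,0,0]],"delta_rot":[[0,0,0],[0,0,0],[0,0,0],[0,0,0],[0,0,0]],"gripper":[3.2,3.2,3.2,3.2,3.2]}'
$J '{"delta_pos":[[0,0,-2],[0,0,-1],[0,0,-1],[0,0,-0.6],[0,0,0]],"delta_rot":[[0,0,0],[0,0,0],[0,0,0],[0,0,0],[0,0,0]],"gripper":[3.2,3.2,3.2,3.2,3.2]}'
$J '{"delta_pos":[[-0.5,-0.6,0],[-0.5,-0.7,0],[-0.45,-0.75,0],[-0.35,-0.75,0]],"delta_rot":[[0,0,0],[0,0,0],[0,0,0],[0,0,0]],"gripper":[3.2,3.2,3.2,3.2]}'
```

```text
clock: 4.35
tcp_pos: [0.5582, 0.1109, 0.1869]
orientation: [-0.0, 0.128, 0.992, 0.0]
contact_force: [0.0, -0.6, -0.5]
gripper_width: 0.374
grip_force: 0.0
clock: 4.85
tcp_pos: [0.5576, 0.1076, 0.1401]
orientation: [-0.001, 0.13, 0.992, -0.0]
contact_force: [-0.6, 0.2, 0.1]
gripper_width: 0.376
grip_force: 0.0
clock: 5.25
tcp_pos: [0.5392, 0.0806, 0.1415]
orientation: [-0.0, 0.129, 0.992, 0.001]
contact_force: [-1.7, 6.7, 1.2]
gripper_width: 0.381
grip_force: 3.1
```

Contact: 6.7 N. I'll carry on around the arc.

```bash
J="python3 -m jog"
$J '{"delta_pos":[[-0.25,-0.8,0],[-0.2,-0.85,0],[-0.1,-0.85,0],[0,-0.85,0]],"delta_rot":[[0,0,0],[0,0,0],[0,0,0],[0,0,0]],"gripper":[3.2,3.2,3.2,3.2]}'
$J '{"delta_pos":[[0.1,-0.85,0],[0.15,-0.85,0],[0.2,-0.8,0],[0.3,-0.8,0],[0,0,0]],"delta_rot":[[0,0,0],[0,0,0],[0,0,0],[0,0,0],[0,0,0]],"gripper":[3.2,3.2,3.2,3.2,3.2]}'
python3 - <<'E'
from h import *
im=robot.get_image('scene')[:,:,::-1]; cv2.imwrite('pics/c3.png',cv2.resize(im[150:225,240:330].copy(),(720,600),interpolation=2))
E
```

```text
clock: 5.65
tcp_pos: [0.5338, 0.0466, 0.1415]
orientation: [-0.0, 0.129, 0.992, 0.001]
contact_force: [-1.9, 5.1, -0.4]
gripper_width: 0.376
grip_force: 2.3
clock: 6.15
tcp_pos: [0.5423, 0.0122, 0.1414]
orientation: [0.0, 0.13, 0.991, -0.0]
contact_force: [0.8, 0.3, -0.2]
gripper_width: 0.375
grip_force: 0.0
```

View pics/c3.png

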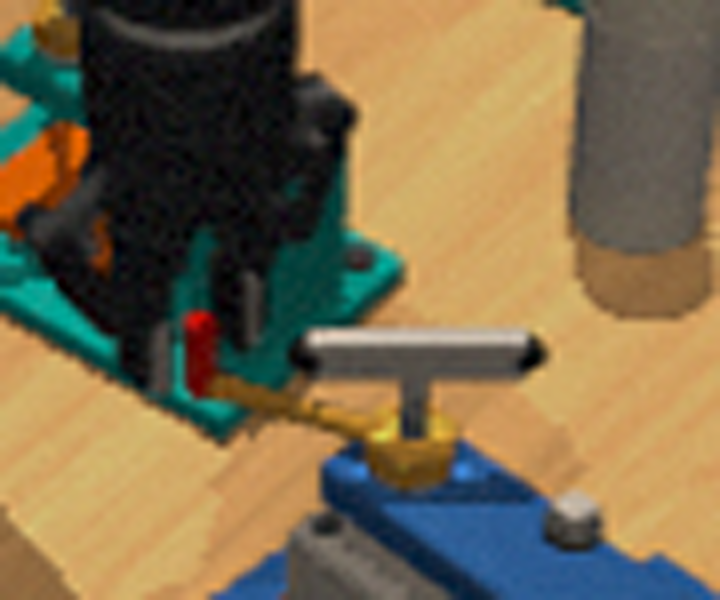

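Knob now at scene (265,189), so the lever has swung back about 1.1 rad. Next is the T-handle.

```bash
J="python3 -m jog"
$J '{"delta_pos":[[0,0,4],[0,0,4.6],[1.1,0.5,0],[1.1,0.5,0],[1.1,0.5,0]],"delta_rot":[[0,0,0],[0,0,0],[0,0,0.13],[0,0,0.13],[0,0,0.13]],"gripper":[3.2,3.2,5,6,6]}'
$J '{"delta_pos":[[1.1,0.5,0],[1.1,0.5,0],[1.1,0.5,0],[1.1,0.5,0],[0,0,0]],"delta_rot":[[0,0,0.13],[0,0,0.13],[0,0,0.14],[0,0,0.14],[0,0,0]],"gripper":[6,6,6,6,6]}'
python3 - <<'E'
from h import *
s=robot.read_state(); x=R.from_quat(s['orientation'],scalar_first=True).as_matrix()[:,0]; print(s['tcp_pos'],np.arctan2(x[1],x[0])%np.pi, s['qpos'],s['ft_torque'])
a=cv2.imread('pics/c1.png'); im=robot.get_image('scene')[:,:,::-1]
o=cv2.resize(im[135:225,255:345].copy(),(400,400),interpolation=2)
im=robot.get_image('top')[:,:,::-1]; o2=cv2.resize(im[105:185,225:295].copy(),(350,400),interpolation=2)
cv2.imwrite('pics/c4.png',np.hstack([o,o2]))
E
```

```text
clock: 6.7
tcp_pos: [0.5758, 0.0284, 0.2279]
orientation: [0.001, -0.068, 0.998, -0.0]
contact_force: [-0.8, 1.0, -0.2]
gripper_width: 0.705
grip_force: 0.0
clock: 7.2
tcp_pos: [0.6198, 0.0487, 0.227]
orientation: [0.0, -0.33, 0.944, -0.0]
contact_force: [0.1, 0.0, -1.1]
gripper_width: 0.703
grip_force: 0.0
[0.61980066 0.04866347 0.22697159] 0.6727456563629204 [-1.31480365e-01  1.69741114e-01  1.59238946e-01  1.55988744e+00
 -3.28871535e-04 -8.04226076e-01] [ 0.01170379 -0.04982983 -0.01491974]
```

View pics/c4.png

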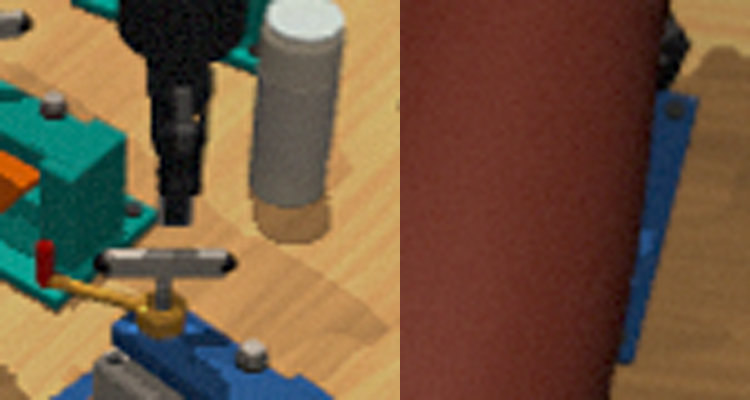

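The gripper is centred above the T-bar (scene 292,194) and square to it. I'll descend and close gently, so an offset shows up as force.

```bash
J="python3 -m jog"
$J '{"delta_pos":[[0,-0.15,-2],[0,0,-2],[0,0,-1],[0,0,-0.9],[0,0,0]],"delta_rot":[[0,0,0],[0,0,0],[0,0,0],[0,0,0],[0,0,0]],"gripper":[4,4,4,4,4]}'
$J '{"delta_pos":[[0,0,0],[0,0,0],[0,0,0],[0,0,0],[0,0,0]],"delta_rot":[[0,0,0],[0,0,0],[0,0,0],[0,0,0],[0,0,0]],"gripper":[2,0.6,0.6,0.6,0.6]}' 25
python3 -c "
from station import robot
s=robot.read_state();print(s['contact_force'],s['ft_torque'],s['tcp_pos'])"
```

```text
clock: 7.8
tcp_pos: [0.6185, 0.0469, 0.1672]
orientation: [-0.001, -0.328, 0.945, 0.0]
contact_force: [0.1, 0.4, -0.1]
gripper_width: 0.465
grip_force: 0.0
clock: 8.3
tcp_pos: [0.6196, 0.047, 0.1692]
orientation: [0.001, -0.329, 0.944, -0.0]
contact_force: [-1.8, 1.7, 5.9]
gripper_width: 0.104
grip_force: 28.2
[-1.82202551  1.66666067  5.91430054] [0.24047691 0.35750723 0.09849009] [0.61958712 0.04699275 0.16917407]
```

```bash
cat > r.py <<'E'
from h import *
s=robot.read_state(); x=R.from_quat(s['orientation'],scalar_first=True).as_matrix()[:,0]
print('ANG %.3f Mz %.3f'%((np.arctan2(x[1],x[0])-.67)%np.pi-np.pi*0, s['ft_torque'][2]),'F',s['contact_force'].round(1),'p',s['tcp_pos'].round(4),'grip %.0f w %.3f'%(s['grip_force'],s['gripper_width']),'q6 %.2f t %.1f'%(s['qpos'][5],s['clock']))
E
J="python3 -m jog"
$J '{"delta_pos":[[0,0,0],[0,0,0],[0,0,0]],"delta_rot":[[0,0,0],[0,0,0],[0,0,0]],"gripper":[0.4,0.4,0.4]}' 110 >/dev/null; python3 r.py
$J '{"delta_pos":[[0,0,-0.01],[0,0,-0.01],[0,0,-0.01],[0,0,-0.01]],"delta_rot":[[0,0,-0.05],[0,0,-0.05],[0,0,-0.05],[0,0,-0.05]],"gripper":[0.4,0.4,0.4,0.4]}'>/dev/null; python3 r.py
$J '{"delta_pos":[[0,0,-0.01],[0,0,-0.01],[0,0,-0.01],[0,0,-0.01]],"delta_rot":[[0,0,-0.05],[0,0,-0.05],[0,0,-0.05],[0,0,-0.05]],"gripper":[0.4,0.4,0.4,0.4]}'>/dev/null; python3 r.py
```

```text
ANG 0.000 Mz 0.163 F [-2.2  1.2  6.6] p [0.6196 0.047  0.1694] grip 101 w 0.075 q6 -0.80 t 8.6
ANG 2.940 Mz 0.110 F [-1.8  0.8  6.1] p [0.6197 0.0469 0.169 ] grip 101 w 0.071 q6 -0.60 t 9.0
ANG 2.740 Mz 0.118 F [-2.9  0.6  6.3] p [0.6197 0.0469 0.1686] grip 101 w 0.072 q6 -0.40 t 9.4
```

```bash
J="python3 -m jog"
sed -i "s/ANG %.3f/TURNED %.3f/; s/((np.arctan2(x\[1\],x\[0\])-.67)%np.pi-np.pi\*0/((.67-np.arctan2(x[1],x[0]))%np.pi/" r.py
$J '{"delta_pos":[[0,0,-0.01],[0,0,-0.01]],"delta_rot":[[0,0,-0.05],[0,0,-0.05]],"gripper":[0.4,0.4]}'>/dev/null; python3 r.py
$J '{"delta_pos":[[0,0,-0.01],[0,0,-0.01]],"delta_rot":[[0,0,-0.05],[0,0,-0.05]],"gripper":[0.4,0.4]}'>/dev/null; python3 r.py
$J '{"delta_pos":[[0,0,-0.01],[0,0,-0.01]],"delta_rot":[[0,0,-0.05],[0,0,-0.05]],"gripper":[0.4,0.4]}'>/dev/null; python3 r.py
$J '{"delta_pos":[[0,0,-0.01],[0,0,-0.01]],"delta_rot":[[0,0,-0.05],[0,0,-0.05]],"gripper":[0.4,0.4]}'>/dev/null; python3 r.py
```

```text
TURNED 0.502 Mz 0.137 F [-2.   0.7  7. ] p [0.6197 0.0468 0.1684] grip 101 w 0.072 q6 -0.30 t 9.6
TURNED 0.602 Mz 0.123 F [-1.5 -0.   7.4] p [0.6197 0.0468 0.1682] grip 101 w 0.072 q6 -0.20 t 9.8
TURNED 0.702 Mz 0.090 F [-1.8 -0.1  7.4] p [0.6197 0.0468 0.168 ] grip 101 w 0.074 q6 -0.10 t 10.0
TURNED 0.802 Mz 0.130 F [-2.3 -0.1  7.5] p [0.6196 0.0468 0.1678] grip 101 w 0.072 q6 -0.00 t 10.2
```

Still running free, at about 0.12 N m. Continuing.

```bash
J="python3 -m jog"
for i in 1; do
$J '{"delta_pos":[[0,0,-0.01],[0,0,-0.01]],"delta_rot":[[0,0,-0.05],[0,0,-0.05]],"gripper":[0.4,0.4]}'>/dev/null; python3 r.py
$J '{"delta_pos":[[0,0,-0.01],[0,0,-0.01]],"delta_rot":[[0,0,-0.05],[0,0,-0.05]],"gripper":[0.4,0.4]}'>/dev/null; python3 r.py
$J '{"delta_pos":[[0,0,-0.01],[0,0,-0.01]],"delta_rot":[[0,0,-0.05],[0,0,-0.05]],"gripper":[0.4,0.4]}'>/dev/null; python3 r.py
$J '{"delta_pos":[[0,0,-0.01],[0,0,-0.01]],"delta_rot":[[0,0,-0.05],[0,0,-0.05]],"gripper":[0.4,0.4]}'>/dev/null; python3 r.py
done
```

```text
TURNED 0.902 Mz 0.171 F [-1.7  0.3  8.5] p [0.6196 0.0468 0.1676] grip 101 w 0.068 q6 0.10 t 10.4
TURNED 1.002 Mz 0.113 F [-2.4 -0.9  7.8] p [0.6196 0.0467 0.1674] grip 101 w 0.073 q6 0.20 t 10.6
TURNED 1.102 Mz 0.137 F [-1.9 -0.4  7.8] p [0.6196 0.0467 0.1672] grip 101 w 0.072 q6 0.30 t 10.8
TURNED 1.202 Mz 0.086 F [-2.3  1.4  7.1] p [0.6196 0.0467 0.167 ] grip 101 w 0.074 q6 0.40 t 11.0
```

```bash
J="python3 -m jog"
$J '{"delta_pos":[[0,0,-0.01],[0,0,-0.01]],"delta_rot":[[0,0,-0.05],[0,0,-0.05]],"gripper":[0.4,0.4]}'>/dev/null; python3 r.py
$J '{"delta_pos":[[0,0,-0.01],[0,0,-0.01]],"delta_rot":[[0,0,-0.05],[0,0,-0.05]],"gripper":[0.4,0.4]}'>/dev/null; python3 r.py
$J '{"delta_pos":[[0,0,-0.01],[0,0,-0.01]],"delta_rot":[[0,0,-0.05],[0,0,-0.05]],"gripper":[0.4,0.4]}'>/dev/null; python3 r.py
$J '{"delta_pos":[[0,0,-0.01],[0,0,-0.01]],"delta_rot":[[0,0,-0.05],[0,0,-0.05]],"gripper":[0.4,0.4]}'>/dev/null; python3 r.py
```

```text
TURNED 1.302 Mz 0.130 F [-2.3 -0.8  8.2] p [0.6196 0.0467 0.1668] grip 101 w 0.069 q6 0.50 t 11.2
TURNED 1.402 Mz 0.140 F [-2.2 -0.2  7.1] p [0.6196 0.0467 0.1666] grip 101 w 0.072 q6 0.60 t 11.4
TURNED 1.502 Mz 0.129 F [-2.4 -0.3  7. ] p [0.6196 0.0466 0.1664] grip 101 w 0.074 q6 0.70 t 11.6
TURNED 1.602 Mz 0.149 F [-1.9 -0.3  7.6] p [0.6195 0.0467 0.1662] grip 101 w 0.073 q6 0.80 t 11.8
```

```bash
J="python3 -m jog"
$J '{"delta_pos":[[0,0,-0.01],[0,0,-0.01]],"delta_rot":[[0,0,-0.05],[0,0,-0.05]],"gripper":[0.4,0.4]}'>/dev/null; python3 r.py
$J '{"delta_pos":[[0,0,-0.01],[0,0,-0.01]],"delta_rot":[[0,0,-0.05],[0,0,-0.05]],"gripper":[0.4,0.4]}'>/dev/null; python3 r.py
$J '{"delta_pos":[[0,0,-0.01],[0,0,-0.01]],"delta_rot":[[0,0,-0.05],[0,0,-0.05]],"gripper":[0.4,0.4]}'>/dev/null; python3 r.py
```

```text
TURNED 1.702 Mz 0.109 F [-3.1 -0.6  7.7] p [0.6195 0.0466 0.166 ] grip 101 w 0.070 q6 0.90 t 12.0
TURNED 1.802 Mz 0.299 F [-3.5 -0.4  8.7] p [0.6195 0.0466 0.1659] grip 101 w 0.070 q6 1.00 t 12.2
TURNED 1.902 Mz 0.334 F [-3.8 -1.1  9. ] p [0.6195 0.0466 0.1659] grip 101 w 0.075 q6 1.10 t 12.4
```

```bash
J="python3 -m jog"
$J '{"delta_pos":[[0,0,-0.01],[0,0,-0.01]],"delta_rot":[[0,0,-0.05],[0,0,-0.05]],"gripper":[0.4,0.4]}'>/dev/null; python3 r.py
$J '{"delta_pos":[[0,0,-0.01]],"delta_rot":[[0,0,-0.05]],"gripper":[0.4]}'>/dev/null; python3 r.py
$J '{"delta_pos":[[0,0,-0.01]],"delta_rot":[[0,0,-0.05]],"gripper":[0.4]}'>/dev/null; python3 r.py
```

```text
TURNED 2.001 Mz 0.442 F [-3.7  0.1 11.2] p [0.6195 0.0466 0.1659] grip 102 w 0.070 q6 1.20 t 12.6
TURNED 2.051 Mz 0.543 F [-4.9 -1.  10.9] p [0.6195 0.0466 0.1658] grip 102 w 0.070 q6 1.25 t 12.7
TURNED 2.101 Mz 0.592 F [-5.4  0.  11.7] p [0.6195 0.0466 0.1658] grip 102 w 0.076 q6 1.30 t 12.8
```

```bash
J="python3 -m jog"
$J '{"delta_pos":[[0,0,-0.01]],"delta_rot":[[0,0,-0.05]],"gripper":[0.4]}'>/dev/null; python3 r.py
$J '{"delta_pos":[[0,0,-0.01]],"delta_rot":[[0,0,-0.05]],"gripper":[0.4]}'>/dev/null; python3 r.py
$J '{"delta_pos":[[0,0,-0.01]],"delta_rot":[[0,0,-0.02]],"gripper":[0.4]}'>/dev/null; python3 r.py
$J '{"delta_pos":[[0,0,0],[0,0,0],[0,0,0],[0,0,0]],"delta_rot":[[0,0,0],[0,0,0],[0,0,0],[0,0,0]],"gripper":[0.4,0.4,0.4,0.4]}'>/dev/null; python3 r.py
```

```text
TURNED 2.151 Mz 0.637 F [-4.5 -0.8 12.3] p [0.6195 0.0466 0.1658] grip 102 w 0.074 q6 1.35 t 12.9
TURNED 2.201 Mz 0.689 F [-4.3 -1.5 12.9] p [0.6195 0.0466 0.1657] grip 102 w 0.070 q6 1.40 t 13.0
TURNED 2.221 Mz 0.664 F [-5.5 -1.5 13.6] p [0.6196 0.0466 0.1658] grip 102 w 0.071 q6 1.42 t 13.1
TURNED 2.219 Mz 0.591 F [-4.5 -1.1 13. ] p [0.6195 0.0466 0.1658] grip 102 w 0.073 q6 1.41 t 13.5
```

About 113 N held, expected to ease to about 90. I'll release, go up, and locate the knob.

```bash
J="python3 -m jog"
$J '{"delta_pos":[[0,0,0],[0,0,0],[0,0,0],[0,0,2],[0,0,4]],"delta_rot":[[0,0,0],[0,0,0],[0,0,0],[0,0,0],[0,0,0]],"gripper":[3.2,3.2,3.2,3.2,3.2]}' 40
python3 - <<'E'
from h import *
im=robot.get_image('scene')[:,:,::-1]; h=cv2.cvtColor(im,cv2.COLOR_BGR2HSV)
m=cv2.inRange(h,(0,170,60),(8,255,255))|cv2.inRange(h,(172,170,60),(180,255,255))
ys,xs=np.nonzero(m[180:205,255:280]); c=(xs.mean()+255,ys.mean()+180); print(c,len(xs))
k=onz('scene',c,.135); print(k, np.arctan2(k[1]-.0467,k[0]-.6195)%6.283, np.hypot(k[1]-.0467,k[0]-.6195))
E
python3 r.py
```

```text
clock: 14.0
tcp_pos: [0.6173, 0.0471, 0.2204]
orientation: [-0.003, 0.7, 0.714, -0.002]
contact_force: [1.2, -0.0, 0.2]
gripper_width: 0.372
grip_force: 0.0
(np.float64(264.6363636363636), np.float64(193.12121212121212)) 33
[0.53693166 0.0228589  0.135     ] 3.4225056827013427 0.08594142392717438
TURNED 2.220 Mz -0.017 F [ 0.1 -0.4  6.6] p [0.6201 0.0467 0.2302] grip 0 w 0.377 q6 1.42 t 14.1
```

```bash
J="python3 -m jog"
$J '{"delta_pos":[[-0.92,-0.27,0],[-0.92,-0.27,0],[-0.92,-0.27,0],[-0.92,-0.27,0],[-0.92,-0.27,0]],"delta_rot":[[0,0,0.143],[0,0,0.143],[0,0,0.143],[0,0,0.143],[0,0,0.143]],"gripper":[3.2,3.2,3.2,3.2,3.2]}'
$J '{"delta_pos":[[-0.92,-0.27,0],[-0.92,-0.27,0],[-0.92,-0.27,0],[-0.92,-0.27,0],[0,0,0]],"delta_rot":[[0,0,0.143],[0,0,0.143],[0,0,0.143],[0,0,0.143],[0,0,0]],"gripper":[3.2,3.2,3.2,3.2,3.2]}'
$J '{"delta_pos":[[0,0,-3],[0,0,-2.5],[0,0,-1],[0,0,0]],"delta_rot":[[0,0,0],[0,0,0],[0,0,0],[0,0,0]],"gripper":[3.2,3.2,3.2,3.2]}'
$J '{"delta_pos":[[0,0,-1],[0,0,-1],[0,0,-0.5],[0,0,0]],"delta_rot":[[0,0,0],[0,0,0],[0,0,0],[0,0,0]],"gripper":[3.2,3.2,3.2,3.2]}'
python3 - <<'E'
import numpy as np
c=np.array([.6195,.0467]); p=None
for a in np.arange(3.42,2.2,-.1):
    q=c+.085*np.array([np.cos(a),np.sin(a)]); print(round(a,2),q.round(4),None if p is None else ((q-p)*100).round(2)); p=q
E
```

```text
clock: 14.55
tcp_pos: [0.5728, 0.0333, 0.2233]
orientation: [0.0, 0.403, 0.915, 0.0]
contact_force: [-1.1, -0.2, 0.7]
gripper_width: 0.372
grip_force: 0.0
clock: 15.05
tcp_pos: [0.5359, 0.0224, 0.2236]
orientation: [0.0, 0.13, 0.991, 0.0]
contact_force: [0.2, 0.2, 0.0]
gripper_width: 0.381
grip_force: 0.0
clock: 15.45
tcp_pos: [0.5357, 0.0228, 0.1571]
orientation: [-0.001, 0.132, 0.991, 0.0]
contact_force: [-0.4, 0.2, 0.0]
gripper_width: 0.375
grip_force: 0.0
clock: 15.85
tcp_pos: [0.536, 0.0227, 0.1328]
orientation: [-0.001, 0.131, 0.991, 0.0]
contact_force: [0.1, 0.5, -0.0]
gripper_width: 0.371
grip_force: 0.0
3.42 [0.5378 0.0233] None
3.32 [0.5358 0.0316] [-0.19  0.83]
3.22 [0.5348 0.04  ] [-0.11  0.84]
3.12 [0.5345 0.0485] [-0.02  0.85]
3.02 [0.5351 0.057 ] [0.06 0.85]
2.92 [0.5366 0.0654] [0.15 0.84]
2.82 [0.5389 0.0736] [0.23 0.82]
2.72 [0.5419 0.0815] [0.31 0.79]
2.62 [0.5458 0.0891] [0.39 0.76]
2.52 [0.5504 0.0962] [0.46 0.71]
2.42 [0.5557 0.1028] [0.53 0.67]
2.32 [0.5616 0.1089] [0.59 0.61]
2.22 [0.5681 0.1144] [0.65 0.55]
```

```bash
J="python3 -m jog"
$J '{"delta_pos":[[0,0,0.8],[-0.2,0.8,0],[-0.1,0.85,0],[0,0.85,0],[0.05,0.85,0]],"delta_rot":[[0,0,0],[0,0,-0.04],[0,0,-0.04],[0,0,-0.04],[0,0,-0.04]],"gripper":[3.2,3.2,3.2,3.2,3.2]}'
$J '{"delta_pos":[[0.15,0.85,0],[0.25,0.8,0],[0.3,0.8,0],[0.4,0.75,0]],"delta_rot":[[0,0,-0.05],[0,0,-0.05],[0,0,-0.05],[0,0,-0.05]],"gripper":[3.2,3.2,3.2,3.2]}'
$J '{"delta_pos":[[0.45,0.7,0],[0.55,0.65,0]],"delta_rot":[[0,0,-0.05],[0,0,-0.05]],"gripper":[3.2,3.2]}'
$J '{"delta_pos":[[0.3,0.3,0]],"delta_rot":[[0,0,-0.03]],"gripper":[3.2]}'
$J '{"delta_pos":[[0.3,0.3,0]],"delta_rot":[[0,0,-0.03]],"gripper":[3.2]}'
```

```text
clock: 16.35
tcp_pos: [0.5331, 0.0553, 0.1428]
orientation: [-0.0, 0.211, 0.977, -0.001]
contact_force: [-6.1, -5.1, 2.6]
gripper_width: 0.374
grip_force: 3.6
clock: 16.75
tcp_pos: [0.5439, 0.0879, 0.1423]
orientation: [-0.001, 0.308, 0.952, -0.001]
contact_force: [-5.9, -2.6, 1.1]
gripper_width: 0.377
grip_force: 3.1
clock: 16.95
tcp_pos: [0.5539, 0.1016, 0.1422]
orientation: [-0.001, 0.355, 0.935, -0.001]
contact_force: [-7.1, -1.9, -0.2]
gripper_width: 0.376
grip_force: 2.8
clock: 17.05
tcp_pos: [0.5572, 0.1049, 0.1422]
orientation: [-0.001, 0.368, 0.93, -0.001]
contact_force: [-6.2, -0.5, 0.8]
gripper_width: 0.373
grip_force: 2.5
clock: 17.15
tcp_pos: [0.5601, 0.1077, 0.1422]
orientation: [-0.001, 0.382, 0.924, -0.001]
contact_force: [-6.8, -2.1, -1.0]
gripper_width: 0.379
grip_force: 2.6
```

```bash
J="python3 -m jog"
$J '{"delta_pos":[[0.3,0.25,0]],"delta_rot":[[0,0,0]],"gripper":[3.2]}' | grep -E "tcp|contact"
$J '{"delta_pos":[[0.25,0.2,0]],"delta_rot":[[0,0,0]],"gripper":[3.2]}'| grep -E "tcp|contact"
$J '{"delta_pos":[[0.2,0.15,0]],"delta_rot":[[0,0,0]],"gripper":[3.2]}'| grep -E "tcp|contact"
$J '{"delta_pos":[[0.1,0.1,0]],"delta_rot":[[0,0,0]],"gripper":[3.2]}'| grep -E "tcp|contact"
```

```text
tcp_pos: [0.563, 0.1102, 0.1422]
contact_force: [-6.1, -2.2, 0.5]
tcp_pos: [0.5656, 0.1121, 0.1421]
contact_force: [-5.3, -1.3, 0.2]
tcp_pos: [0.5676, 0.1136, 0.1421]
contact_force: [-5.5, -1.6, -0.4]
tcp_pos: [0.5687, 0.1146, 0.1421]
contact_force: [-6.0, -1.2, 1.5]
```

```bash
J="python3 -m jog"
$J '{"delta_pos":[[0.15,0.15,0]],"delta_rot":[[0,0,0]],"gripper":[3.2]}' | grep -E "tcp|contact"
$J '{"delta_pos":[[0.15,0.15,0]],"delta_rot":[[0,0,0]],"gripper":[3.2]}'| grep -E "tcp|contact"
$J '{"delta_pos":[[0.15,0.15,0]],"delta_rot":[[0,0,0]],"gripper":[3.2]}'| grep -E "tcp|contact"
python3 - <<'E'
from h import *
im=robot.get_image('scene')[:,:,::-1]; cv2.imwrite('pics/c5.png',cv2.resize(im[145:220,250:340].copy(),(720,600),interpolation=2))
E
```

```text
tcp_pos: [0.5695, 0.1156, 0.142]
contact_force: [-12.8, -8.8, 4.1]
tcp_pos: [0.5697, 0.1158, 0.1418]
contact_force: [-19.7, -14.9, 6.8]
tcp_pos: [0.57, 0.1161, 0.1417]
contact_force: [-26.2, -22.6, 10.4]
```

View pics/c5.png

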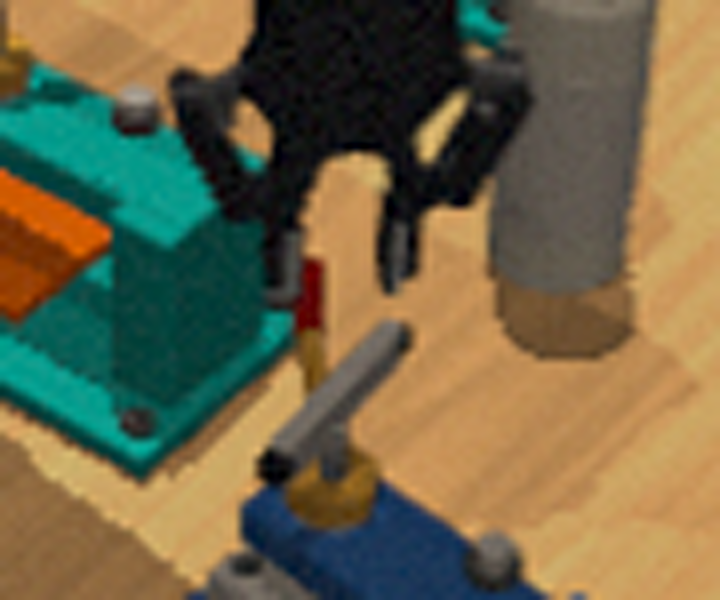

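The force jumped to 35 N with the knob at scene (288.7,178), its starting place, so the nut is hard against its stop. I'll back off and lift clear.

```bash
J="python3 -m jog"
$J '{"delta_pos":[[-0.5,-0.5,0],[-0.45,-0.4,0],[0,0,0]],"delta_rot":[[0,0,0],[0,0,0],[0,0,0]],"gripper":[3.2,3.2,3.2]}'
$J '{"delta_pos":[[0,0,1],[0,0,3],[0,0,4],[0,0,3],[0,0,0]],"delta_rot":[[0,0,0],[0,0,0],[0,0,0],[0,0,0],[0,0,0]],"gripper":[3.2,3.2,3.2,3.2,3.2]}'
python3 - <<'E'
from h import *
im=robot.get_image('scene')[:,:,::-1]; h=cv2.cvtColor(im,cv2.COLOR_BGR2HSV)
m=cv2.inRange(h,(0,170,60),(8,255,255))|cv2.inRange(h,(172,170,60),(180,255,255))
ys,xs=np.nonzero(m[174:188,282:294]); c=(xs.mean()+282,ys.mean()+174); print(c,len(xs))
k=onz('scene',c,.135); print(k, np.arctan2(k[1]-.0467,k[0]-.6195))
E
```

```text
clock: 18.2
tcp_pos: [0.5646, 0.1098, 0.1424]
orientation: [0.001, 0.382, 0.924, 0.0]
contact_force: [0.1, 0.6, -0.3]
gripper_width: 0.371
grip_force: 0.0
clock: 18.7
tcp_pos: [0.5665, 0.1104, 0.2576]
orientation: [0.004, 0.381, 0.924, 0.002]
contact_force: [0.2, 0.3, -0.6]
gripper_width: 0.376
grip_force: 0.0
(np.float64(288.07142857142856), np.float64(180.89285714285714)) 28
[0.55932814 0.11017894 0.135     ] 2.3294555483420134
```

```bash
python3 -c "
from station import robot
print(robot.close_job())"
```

```text
the job is handed in; nothing more can be done
None
```

I handed the job in with the lock nut back against its tight stop and the block held at an estimated 90 N (about 113 N by torque while I held the handle); the verdict was not reported, and the bystanders were not approached.

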